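Roll a sample jar up the loading gutter of a reader and start it

ROBOT

A 6-joint arm with a two-finger parallel gripper is mounted at the origin on the work surface. World frame = base frame: x ahead of the robot, y to its left, z up, the work surface at z = 0. Lengths are in m, angles in rad, forces in N, time in s.
With the tool pointing down it reaches from about 0.35 to 0.975 m from the base axis. Payload 7.1 kg.
Tool frame: the origin (TCP) lies midway between the tips of the shut fingers; the grasp point (between the pads) lies 19 mm behind it; z points along the fingers, x is the direction in which the jaws open and shut, and the axes are right-handed (so a half turn about z gives the same grasp; the last joint's range is limited). The gripper opens to 88 mm and grips with 3 to 60 N. Pads are 20 mm wide; open, the fingers measure 115 mm over their backs; the gripper's body (75 mm by 178 mm) begins 61 mm behind the grasp point.
Start: joints at [1.227, 0.423, 1.63, -0, 1.089, -0.019], TCP at [0.199, 0.592, 0.199] pointing down, gripper open.
Joint ranges: [-3, 3], [-0.9, 2.11], [0.09, 2.58], [-1.31, 4.45], [0.11, 2.69], [-2.54, 2.54]. Speed limits (rad/s): [2.39, 2.39, 3.01, 3.14, 3.14, 3.14].

INTERFACE

Orientations are given as a unit quaternion [w, x, y, z].
In Python, from station import move_pose, movel, movej, command_gripper, wait, inverse_kinematics, read_camera, camera_info, MotionError, job_done, get_time, get_joint_pos, get_qvel, get_effort, get_tcp_pos, get_ee_rot, get_ft_force, get_ft_torque, get_grip_width gives the robot as it stands. Calls block until the motion is done:
- move_pose(position, orientation): joint-space move of the TCP to a pose.
- movel(position, frame=None, v=0.15, until_force=None): straight line of the TCP; frame=None keeps the orientation; v is the mean speed in m/s. With until_force (N) it stops when the force on the tool has changed by that much, and returns True; else False.
- movej(angles): joint-space move.
- command_gripper(opening): opening from 0.0 (shut) to 1.0 (fully open); the grip force is fixed at half the most; returns when the fingers have stopped.
- wait(seconds).
- inverse_kinematics(position, orientation): joint angles nearest the present ones, or None.
- read_camera(name): name is "side" or "top"; returns the picture (420x560x3 uint8, red, green, blue); there is no depth.
- camera_info(name): a dict with "intrinsics" (3x3 intrinsics, pixels), "T" (4x4, takes a point from camera to world coordinates). Camera axes: x right, y up, looking along -z (the intrinsics and any distortion apply to the point x, -y, -z); pixel columns grow to the right and rows downward; lengths in m; the calibration is good to about 2 mm. A picture is of the moment at which its call begins. camera_info takes no time and is no camera call.
A pose or a line that the arm cannot do raises MotionError and nothing moves.
- job_done(): hands the job in, once; it reports no verdict.
Readings, each from a call of its own:
- get_time(): time.
- get_joint_pos(): joint angles.
- get_qvel(): joint speeds.
- get_effort(): joint torques, N m.
- get_tcp_pos(): TCP position.
- get_ee_rot(): TCP orientation.
- get_ft_force(): force on the tool from outside, world axes, zero at the start.
- get_ft_torque(): the same for the moment, N m.
- get_grip_width(): opening from 0.0 (shut) to 1.0 (fully open).
Only numpy, scipy, OpenCV 4.12 (cv2) and the standard library are available. Lean on these libraries where they do the work, as an engineer would, in place of code of your own. Each camera call takes 0.05 s, during which the arm holds its last target.

TASK

Load the sample jar into the reader: with your fingertips, push the jar that lies at the foot of the sloped gutter up the slope and over the ridge, so that it settles in the dip against the end stop and cannot roll back; then press the start button on its small box all the way down and let it go. Only push the jar, lightly and steadily: do not squeeze, lift or flick it, and leave the other things on the bench where they are.

Things in the scene. Friction and masses are not known exactly. Their poses are not given: they have to be found in the camera images.
- ramp: Fixed sloped loading gutter, 300 mm long, 92 mm wide, rising broadly to the robot's left. Origin: under its middle, on the bench. x is level and points along the gutter, uphill; y across; z up. Its flat floor lies between side rails (inner width 72 mm) that stand 10 mm above the floor all along. Heights given for its points are above the bench.
- ramp_foot (a point): Foot of the gutter's floor, mid-width: gutter x -130 mm, height 25 mm. From here the floor rises straight to the ridge (8 degrees). Just behind this point a lip, 6 mm thick, stands 8 mm above the floor (top at height 33 mm).
- ramp_ridge (a point): Middle of the ridge where the slope ends: gutter x +75 mm, height 53.9 mm. Beyond it the floor falls straight into the dip, to height 41.4 mm at the end stop.
- ramp_stop (a point): Foot of the end stop's flat face, mid-width, at the bottom of the dip: gutter x +125 mm, height 41.4 mm. The end stop is a white block with a small dark window, 90 mm wide, 28 mm thick, its top at height 90 mm.
- jar: The jar to load: white, round, grey screw cap, 62 mm long; body 44 mm in diameter, cap 40 mm; 80 to 170 g, smooth and slippery (friction about 0.3). It lies across the gutter, rolls freely along it, and starts resting against the lip. Origin: on its axis, mid-length; y is its axis (x, z turn as it rolls).
- jar_center (a point): The jar's middle, the same point as its origin. In gutter x and height: at the start -115, 49 mm; on the slope 22 mm square above the floor; over the ridge at height 76 mm; seated against the end stop +103, about 69 mm. Once beyond about x +85 mm it rolls home by itself.
- start_top (a point): Centre of the top face of the round black start button (36 mm diameter) on its fixed white control box (100 x 90 mm, 35 mm high, small dark display). It points up and moves down as it is pressed. The box may stand on the left or the right of the gutter.
- start (a joint): Travel of the start button in m: 0 up, 0.006 fully down. A spring returns it; fully down takes about 5 N.
- heater: Bystander: fixed grey dry-block heater, 90 x 90 mm, 57 mm high, on the other side of the gutter from the button. Origin: centre of its underside.
- spare: Bystander: a second jar like the one to load, but standing upright on the bench, 62 mm high, 44 mm in diameter. Origin: centre of its underside.
- beaker: Bystander: empty glass beaker, 72 mm in diameter, 85 mm high. Origin: centre of its underside.
- tipbox: Bystander: closed tip box, 85 x 120 mm, 64 mm high. Origin: centre of its underside.
- scoop: Bystander: steel lab scoop lying on the bench, 170 mm long, along its x. Origin near its middle.
- reagent: Bystander: brown reagent bottle, 64 mm in diameter, 150 mm high. Origin: centre of its underside.
- timer: Bystander: small white lab timer lying flat, 75 x 65 mm, 22 mm high. Origin: centre of its underside.

How it is judged:
On the way, in this order (a step that is already met when the one before it is completed fails the run):
1. the jar lies at rest in the dip against the end stop (x of jar in the frame of ramp between 0.099 and 0.107 m and z of jar in the frame of ramp between 0.064 and 0.076 m and y of jar in the frame of ramp between -0.015 and 0.015 m and angle between the y axis of jar and the y axis of ramp, either way round below 0.15 rad and linear speed of jar below 0.02 m/s), for 0.3 s.
2. then the start button is pressed down (5 mm or more) (value of joint start above 0.005 m), for 0.05 s.
At the end, for the whole second after the job is handed in: The jar lies across the gutter at rest in the dip, its origin within 4 mm of touching the end stop and on the dip's floor, and the start button, pressed after the jar was seated, is up again (all of step 1 and value of joint start below 0.002 m).
It fails at once if the jar is lifted: more than about 12 mm above its rolling height (z of jar in the frame of ramp above 0.09 m or (x of jar in the frame of ramp below -0.03 m and z of jar in the frame of ramp above 0.0735 m)).
It fails at once if the jar is squeezed or rammed (over 25 N from the fingers) (contact force between the fingers and jar above 25 N).
It fails at once if the jar is flicked or thrown (faster than 0.8 m/s) (linear speed of jar above 0.8 m/s).
It fails at once if a bystander is moved more than 20 mm (distance of any of spare, beaker, tipbox, scoop, reagent, timer from where it was at the start of the episode above 0.02 m).
It also fails if it takes over 51 s, if anything falls off the work surface, if the arm or the gripper's body presses on something with over 40 N, if the wrist force passes 120 N, or if a joint passes its speed limit or range.

## Working session

There is one attempt and no reset: what is moved stays moved. The work goes in short steps, each a Python script; the robot and the scene stay as the last script left them, time stands still between calls to the robot, and variables do not carry over. Pictures are saved under pics/ and viewed, and the job is handed in when it is done.

```bash
ls; mkdir -p pics; python3 - <<'E'
from station import *
import cv2,numpy as np
for n in("side","top"):
    cv2.imwrite(f"pics/{n}0.png",read_camera(n)[:,:,::-1]); i=camera_info(n); print(n,{k:np.round(v,4).tolist() if not isinstance(v,str) else v for k,v in i.items()})
print(get_time(),get_ee_rot(),get_tcp_pos())
E
```

```text
pics
side {'intrinsics': [[433.0985, 0.0, 276.5949], [0.0, 433.0985, 209.9319], [0.0, 0.0, 1.0]], 'T': [[0.8465, 0.3469, -0.4038, 0.1582], [-0.5321, 0.5271, -0.6626, -0.6467], [-0.017, 0.7758, 0.6308, 0.6961], [0.0, 0.0, 0.0, 1.0]]}
top {'intrinsics': [[470.0192, 0.0, 268.1104], [0.0, 470.0192, 212.3134], [0.0, 0.0, 1.0]], 'T': [[-0.0572, 0.9766, -0.2072, 0.3094], [-0.9984, -0.057, 0.0069, 0.0149], [-0.0051, 0.2072, 0.9783, 1.2832], [0.0, 0.0, 0.0, 1.0]]}
0.1 [ 3.74073547e-04  8.12131404e-01  5.83474190e-01 -5.59399041e-04] [0.19923343 0.59183952 0.1984943 ]
```

View pics/top0.png

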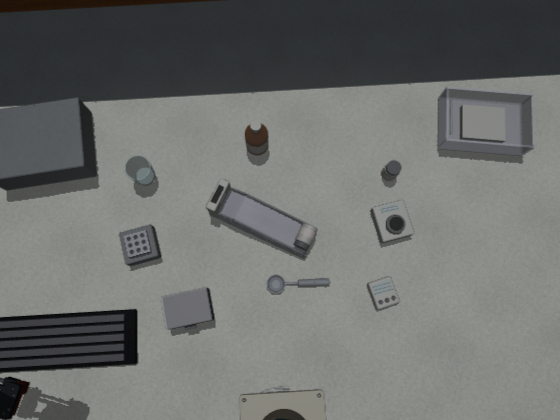

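View pics/side0.png

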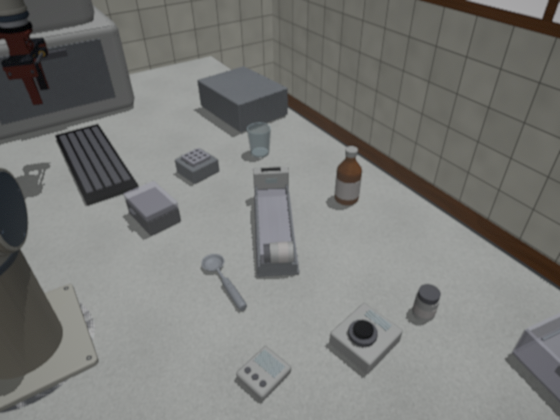

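The top view shows the gutter from its stop at about (218,195) down to the foot and jar at about (305,235). The button is at (396,224) with the spare behind it, and the scoop is at (300,284). I'll zoom in for exact points.

```bash
python3 - <<'E'
import cv2
t=cv2.imread("pics/top0.png");s=cv2.imread("pics/side0.png")
cv2.imwrite("pics/t1.png",cv2.resize(t[165:275,195:335],None,fx=5.5,fy=5.4,interpolation=cv2.INTER_CUBIC))
cv2.imwrite("pics/s1.png",cv2.resize(s[155:285,235:315],None,fx=4.5,fy=4.5,interpolation=cv2.INTER_CUBIC))
cv2.imwrite("pics/t2.png",cv2.resize(t[190:255,360:425],None,fx=8,fy=8,interpolation=cv2.INTER_CUBIC))
cv2.imwrite("pics/s2.png",cv2.resize(s[295:375,325:405],None,fx=7,fy=7,interpolation=cv2.INTER_CUBIC))
E
```

```text
(no output)
```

View pics/t1.png

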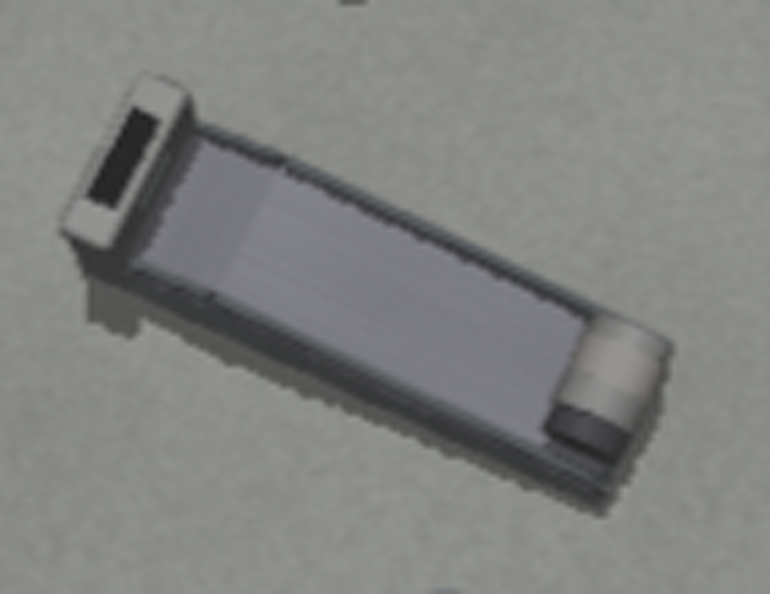

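View pics/s1.png

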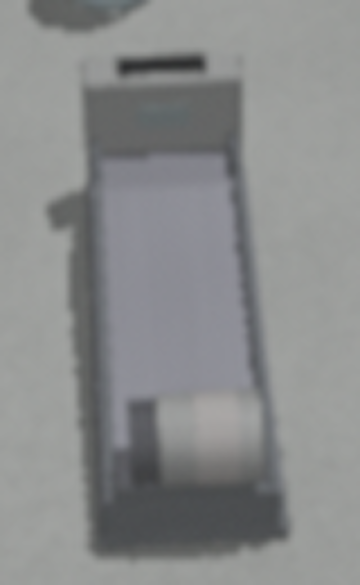

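View pics/t2.png

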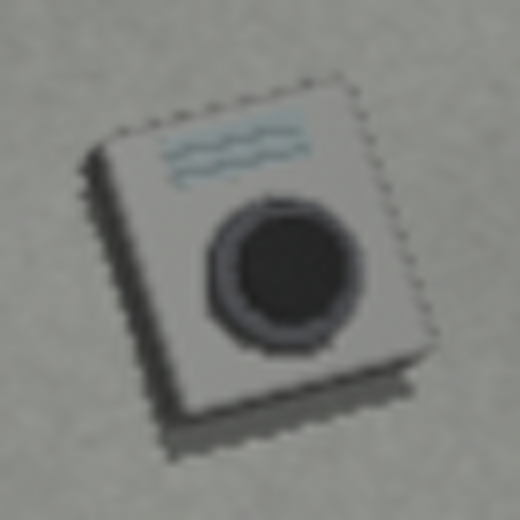

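View pics/s2.png

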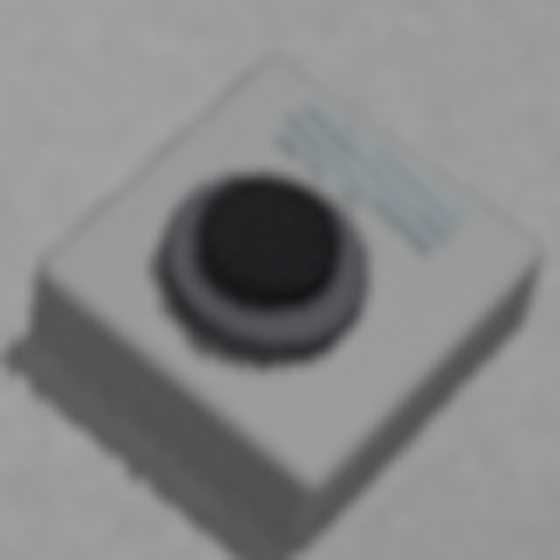

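```bash
cat > geo.py <<'E'
import numpy as np
from station import camera_info
C={n:camera_info(n) for n in("top","side")}
def proj(n,P):
    T=np.array(C[n]["T"]);K=np.array(C[n]["intrinsics"])
    p=(np.atleast_2d(P)-T[:3,3])@T[:3,:3]; p=p*[1,-1,-1]
    q=p@K.T; return q[:,:2]/q[:,2:]
def onz(n,uv,z):
    T=np.array(C[n]["T"]);K=np.array(C[n]["intrinsics"])
    d=np.linalg.inv(K)@[uv[0],uv[1],1]; d=T[:3,:3]@(d*[1,-1,-1]); o=T[:3,3]
    return o+d*(z-o[2])/d[2]
def R(p,yaw):
    pass
def ramp2w(P,r):
    c,s=np.cos(r[2]),np.sin(r[2]);P=np.atleast_2d(P)
    return np.c_[r[0]+c*P[:,0]-s*P[:,1],r[1]+s*P[:,0]+c*P[:,1],P[:,2]]
E
python3 - <<'E'
from geo import *
from scipy.optimize import least_squares
def un(p,o,f): return [(p[0]+.5)/f[0]-.5+o[0],(p[1]+.5)/f[1]-.5+o[1]]
t1=lambda p:un(p,(195,165),(5.5,5.4)); s1=lambda p:un(p,(235,155),(4.5,4.5))
t2=lambda p:un(p,(360,190),(8,8)); s2=lambda p:un(p,(325,295),(7,7))
# ramp y: uphill is world +y ; ramp +y = toward robot (-x)
m=[("top",t1((190,97)),(.125,-.045,.09)),("top",t1((105,247)),(.125,.045,.09)),("top",t1((148,75)),(.153,-.045,.09)),("top",t1((64,228)),(.153,.045,.09)),
("top",t1((285,168)),(.075,-.036,.0539)),("top",t1((208,297)),(.075,.036,.0539)),
("side",s1((84,86)),(.125,.045,.09)),("side",s1((243,86)),(.125,-.045,.09)),("side",s1((103,187)),(.075,.036,.0539)),("side",s1((234,187)),(.075,-.036,.0539)),
("side",s1((95,555)),(-.15,.046,0)),("side",s1((285,540)),(-.15,-.046,0)),]
def res(r): return np.concatenate([proj(n,ramp2w(P,r))[0]-uv for n,uv,P in m])
s=least_squares(res,[.6,.03,1.2],loss="soft_l1");print("ramp",s.x,np.degrees(s.x[2]))
for (n,uv,P),e in zip(m,s.fun.reshape(-1,2)):print(n,P,e.round(1))
r=s.x; np.save("ramp.npy",r)
for n in C: print(n,"jar pred",proj(n,ramp2w((-.115,0,.049),r)),"foot",ramp2w((-.13,0,.025),r),"stop",ramp2w((.125,0,.04),r))
b=[("top",t2((293,268))),("side",s2((268,240)))]
q=least_squares(lambda P:np.concatenate([proj(n,P)[0]-uv for n,uv in b]),[.6,-.3,.05]);print("btn",q.x,q.fun)
# box top
for p in[(345,75),(100,143),(185,415),(435,345)]:print(onz("top",t2(p),.035))
for p in[(275,55),(42,265),(315,490),(540,250)]:print(onz("side",s2(p),.035))
E
```

```text
ramp [0.55145297 0.01495254 1.06030575] 60.75104467668379
top (0.125, -0.045, 0.09) [ 0.8 -1.4]
top (0.125, 0.045, 0.09) [0.6 0.8]
top (0.153, -0.045, 0.09) [-1.  -1.8]
top (0.153, 0.045, 0.09) [-1.5 -0.2]
top (0.075, -0.036, 0.0539) [-0.3 -0.2]
top (0.075, 0.036, 0.0539) [ 1.6 -0.5]
side (0.125, 0.045, 0.09) [-0.9 -0.7]
side (0.125, -0.045, 0.09) [-0.  -2.3]
side (0.075, 0.036, 0.0539) [-0.5  0.4]
side (0.075, -0.036, 0.0539) [-0.2 -0.9]
side (-0.15, 0.046, 0) [-0.6  3.3]
side (-0.15, -0.046, 0) [0.4 4.5]
top jar pred [[304.19993068 238.1505208 ]] foot [[ 0.48793428 -0.0984731   0.025     ]] stop [[0.61252864 0.12401566 0.04      ]]
side jar pred [[275.50961702 252.08274214]] foot [[ 0.48793428 -0.0984731   0.025     ]] stop [[0.61252864 0.12401566 0.04      ]]
btn [ 0.52156322 -0.33287938  0.05065983] [ 0.03859527 -0.09204796 -0.06309366  0.01836545]
[ 0.58957836 -0.3624305   0.035     ]
[ 0.57079933 -0.2767122   0.035     ]
[ 0.47633639 -0.29547395  0.035     ]
[ 0.49508116 -0.38170303  0.035     ]
[ 0.57162828 -0.28072151  0.035     ]
[ 0.47709564 -0.29983893  0.035     ]
[ 0.49303151 -0.3854596   0.035     ]
[ 0.5868078  -0.36525892  0.035     ]
```

```bash
python3 - <<'E'
from geo import *
from scipy.optimize import least_squares
import cv2
def un(p,o,f): return [(p[0]+.5)/f[0]-.5+o[0],(p[1]+.5)/f[1]-.5+o[1]]
t1=lambda p:un(p,(195,165),(5.5,5.4)); s1=lambda p:un(p,(235,155),(4.5,4.5))
m=[("top",t1((190,97)),(.125,-.045,.09)),("top",t1((105,247)),(.125,.045,.09)),
("top",t1((285,168)),(.075,-.036,.0539)),("top",t1((208,297)),(.075,.036,.0539)),
("side",s1((84,86)),(.125,.045,.09)),("side",s1((243,86)),(.125,-.045,.09)),("side",s1((103,187)),(.075,.036,.0539)),("side",s1((234,187)),(.075,-.036,.0539)),
# rail/body sides at foot end: rails' outer top edge near x=-.13
("top",t1((615,375)),(-.115,0.004,.069))]
def res(r): return np.concatenate([proj(n,ramp2w(P,r))[0]-uv for n,uv,P in m])
s=least_squares(res,[.6,.03,1.2]);r=s.x;print("ramp",r,np.degrees(r[2]));print(s.fun.reshape(-1,2).round(1))
np.save("ramp.npy",r)
for n,o,f in(("top",(185,160),5),("side",(235,150),5)):
    im=cv2.imread(f"pics/{n}0.png");im=im[o[1]:o[1]+(120 if n=="top" else 135),o[0]:o[0]+150];im=cv2.resize(im,None,fx=f,fy=f,interpolation=cv2.INTER_CUBIC)[:600]
    def pl(P,c):
        q=proj(n,ramp2w(np.array(P),r));q=((q-o+.5)*f-.5).round().astype(int);cv2.polylines(im,[q.reshape(-1,1,2)],False,c,1)
    g=(0,255,0)
    for y in(.036,-.036):pl([(-.13,y,.025),(.075,y,.0539),(.125,y,.0414)],g)
    for y in(.046,-.046,.036,-.036):pl([(-.13,y,.035),(.075,y,.0639),(.125,y,.0514)],(0,255,255))
    pl([(.125,-.045,.09),(.125,.045,.09),(.153,.045,.09),(.153,-.045,.09),(.125,-.045,.09)],(0,0,255))
    pl([(.075,-.036,.0539),(.075,.036,.0539)],g);pl([(-.13,-.036,.025),(-.13,.036,.025)],g)
    pl([(-.136,-.046,.033),(-.136,.046,.033),(-.136,.046,0),(-.136,-.046,0)],(255,0,0))
    a=np.linspace(0,6.3,40)
    for y in(.031,-.031):pl(np.c_[-.115+.022*np.cos(a),0*a+y,.049+.022*np.sin(a)],(255,255,0))
    cv2.imwrite(f"pics/ov_{n}.png",im)
E
```

```text
ramp [0.55494285 0.01284126 1.09781911] 62.90040147968982
[[ 0.2 -1.5]
 [ 1.1  1.3]
 [-0.5 -0.8]
 [ 2.3 -0.7]
 [-1.1 -0.3]
 [-0.3 -2.6]
 [ 0.   0.8]
 [ 0.2 -1.2]
 [-0.9  1.5]]
```

View pics/ov_top.png

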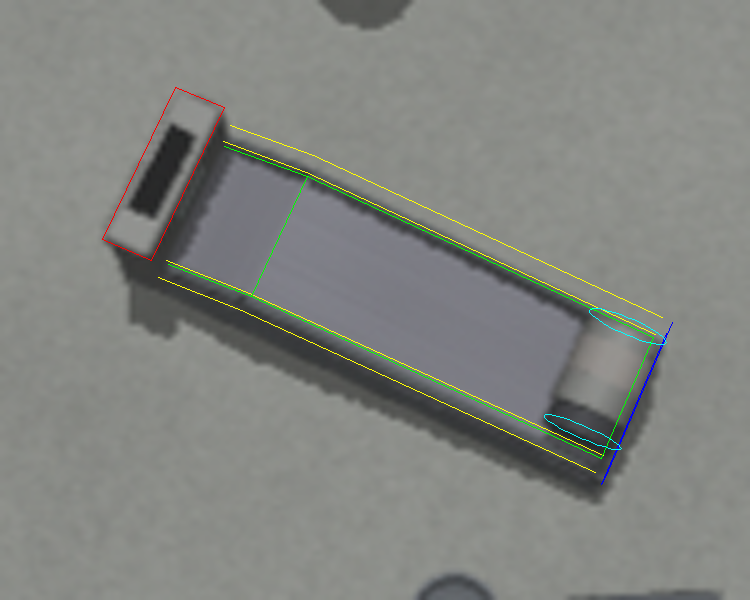

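View pics/ov_side.png

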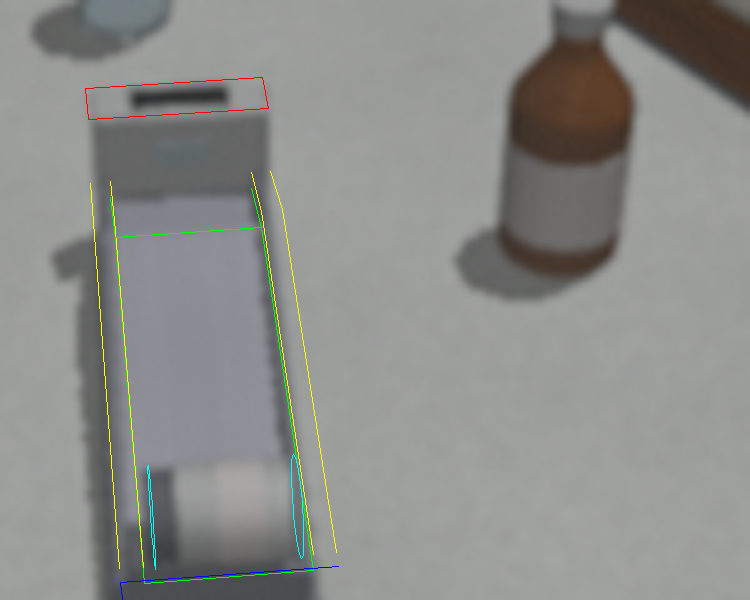

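```bash
python3 - <<'E'
import cv2
for n,(x,y,w,h),f in(("top",(195,170,72,60),11),("top",(255,200,72,60),10),("side",(245,160,70,60),10),("side",(245,215,70,60),10)):
    im=cv2.imread(f"pics/{n}0.png")[y:y+h,x:x+w]
    im=cv2.convertScaleAbs(im,alpha=1.6,beta=-30)
    cv2.imwrite(f"pics/z_{n}_{x}_{y}.png",cv2.resize(im,None,fx=f,fy=f,interpolation=cv2.INTER_NEAREST)[:600])
E
ls pics
```

```text
ov_side.png
ov_top.png
s1.png
s2.png
side0.png
t1.png
t2.png
top0.png
z_side_245_160.png
z_side_245_215.png
z_top_195_170.png
z_top_255_200.png
```

View pics/z_top_195_170.png

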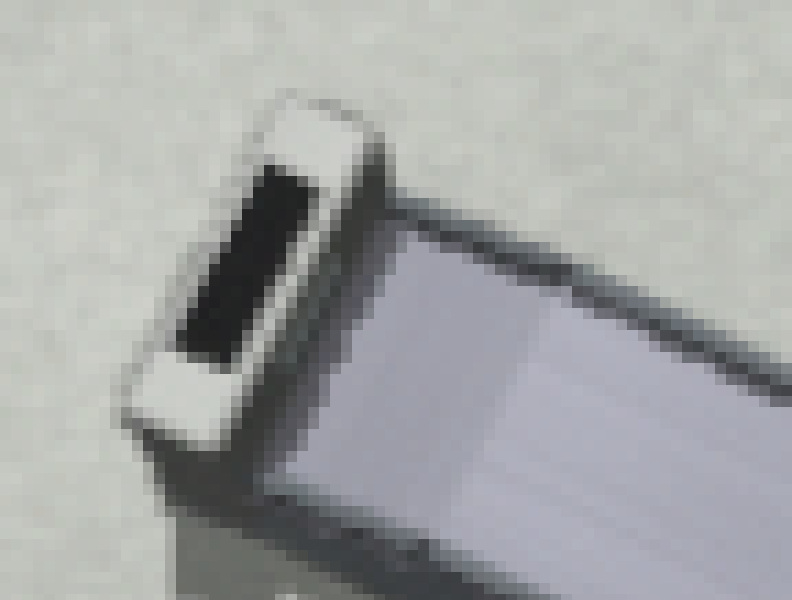

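View pics/z_top_255_200.png

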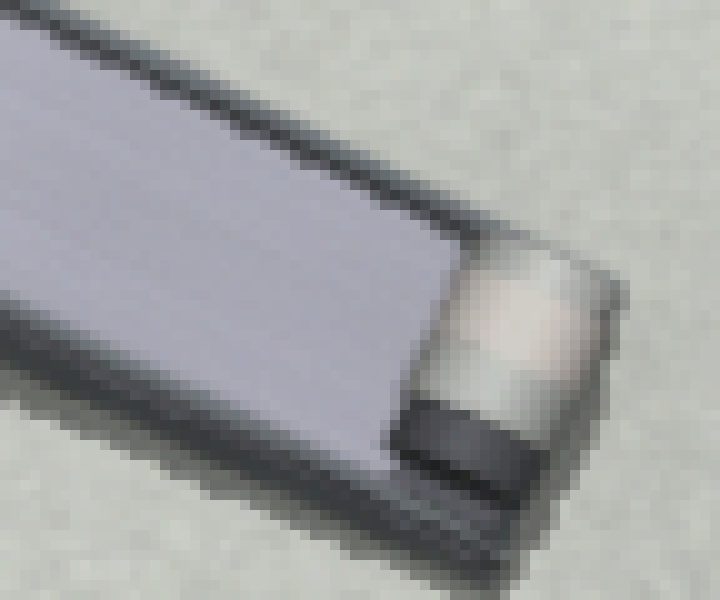

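View pics/z_side_245_160.png

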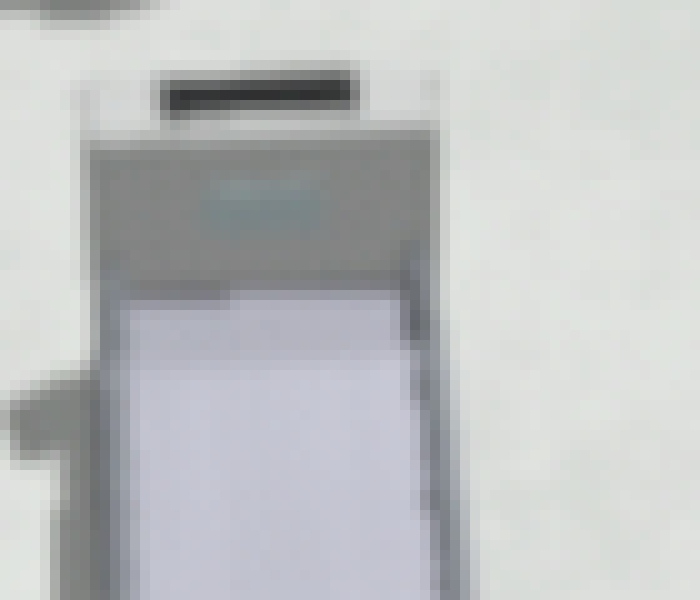

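View pics/z_side_245_215.png

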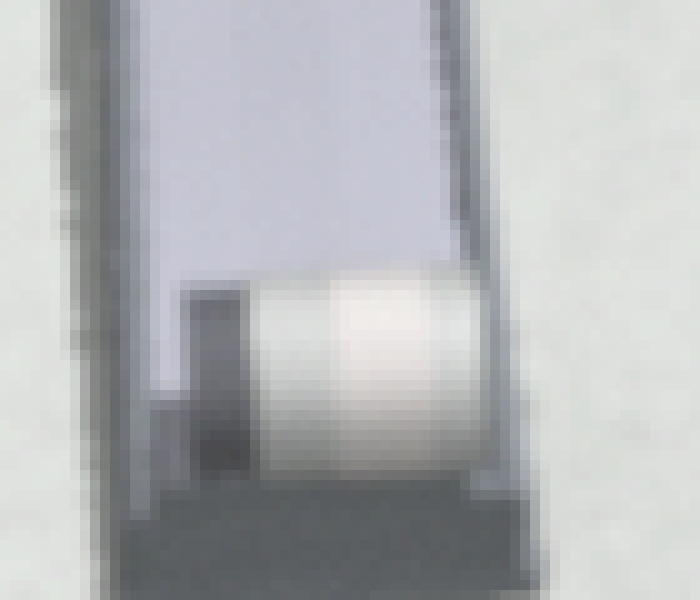

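```bash
cat > fit.py <<'E'
from geo import *
from scipy.optimize import least_squares
import cv2
a=lambda p:(195+p[0]/11-.5,170+p[1]/11-.5); b=lambda p:(255+p[0]/10-.5,200+p[1]/10-.5)
c=lambda p:(245+p[0]/10-.5,160+p[1]/10-.5); d=lambda p:(245+p[0]/10-.5,215+p[1]/10-.5)
m=[("top",a((285,95)),(.153,-.045,.09)),("top",a((380,132)),(.125,-.045,.09)),("top",a((218,450)),(.125,.045,.09)),("top",a((122,405)),(.153,.045,.09)),
("side",c((88,148)),(.125,.045,.09)),("side",c((438,130)),(.125,-.045,.09)),("side",c((83,85)),(.153,.045,.09)),("side",c((435,75)),(.153,-.045,.09))]
rail=lambda y,h:[(-.13,y,.025+h),(.075,y,.0539+h)]
rd=[(.075,-.036,.0539),(.075,.036,.0539)]
L=[("top",rail(-.046,.01),[b((300,108)),b((510,220))]),("top",rail(.036,.01),[b((0,297)),b((200,387)),b((350,455))]),
("side",rail(-.046,.01),[d((472,0)),d((502,160))]),("side",rail(-.036,.01),[d((443,0)),d((480,250))]),("side",rail(.036,.01),[d((140,0)),d((155,390))]),
("top",rd,[a((545,310)),a((460,500))]),("side",rd,[c((130,370)),c((405,358))])]
def res(r):
    o=[proj(n,ramp2w(P,r))[0]-uv for n,uv,P in m]
    l=[]
    for n,S,pts in L:
        q=proj(n,ramp2w(S,r));t=q[1]-q[0];nn=np.array([-t[1],t[0]])/np.hypot(*t)
        l+=[(np.array(p)-q[0])@nn for p in pts]
    return np.concatenate(o+[np.array(l)])
if __name__=="__main__":
    s=least_squares(res,[.55,.013,1.09],loss="soft_l1");r=s.x;print(r,np.degrees(r[2]));f=res(r);print(f[:16].reshape(-1,2).round(1).tolist());print(f[16:].round(1))
    # per-camera image shift allowed
    def res2(x):
        f=res(x[:3]).copy();return f
    np.save("ramp.npy",r)
    for w in("top","side"):
        M,LL=list(m),list(L)
        m[:]=[k for k in M if k[0]==w];L[:]=[k for k in LL if k[0]==w]
        q=least_squares(res,r,loss="soft_l1");print(w,q.x,np.degrees(q.x[2]),q.cost);m[:]=M;L[:]=LL
    for n,o,f in(("top",(185,160),5),("side",(235,150),5)):
        im=cv2.imread(f"pics/{n}0.png");im=im[o[1]:o[1]+(120 if n=="top" else 135),o[0]:o[0]+150];im=cv2.resize(im,None,fx=f,fy=f,interpolation=cv2.INTER_CUBIC)[:600]
        def pl(P,c):
            q=proj(n,ramp2w(np.array(P),r));q=((q-o+.5)*f-.5).round().astype(int);cv2.polylines(im,[q.reshape(-1,1,2)],False,c,1)
        for y in(.046,-.046,.036,-.036):pl([(-.136,y,.035),(.075,y,.0639),(.125,y,.0514)],(0,255,255))
        pl([(.125,-.045,.09),(.125,.045,.09),(.153,.045,.09),(.153,-.045,.09),(.125,-.045,.09)],(0,0,255))
        pl(rd,(0,255,0))
        a_=np.linspace(0,6.3,40)
        for y in(.031,-.031):pl(np.c_[-.115+.022*np.cos(a_),0*a_+y,.049+.022*np.sin(a_)],(255,255,0))
        cv2.imwrite(f"pics/ov2_{n}.png",im)
E
python3 fit.py
```

```text
[0.55196451 0.01387059 1.0671979 ] 61.14593533957294
[[0.2, -1.4], [1.0, -0.4], [0.3, 0.9], [-0.6, 0.4], [-0.9, -1.1], [0.3, -0.9], [-0.5, -1.0], [-0.2, -1.6]]
[-0.6 -1.3 -0.7  0.2  0.7 -1.6 -0.4 -0.1  0.9  0.6  0.6  1.   0.1  0.3
  0.2]
top [0.55176565 0.01494704 1.06610154] 61.08311893428341 3.1333742451401365
side [0.55087933 0.01104861 1.06764326] 61.17145281701103 3.445449027605973
```

View pics/ov2_top.png

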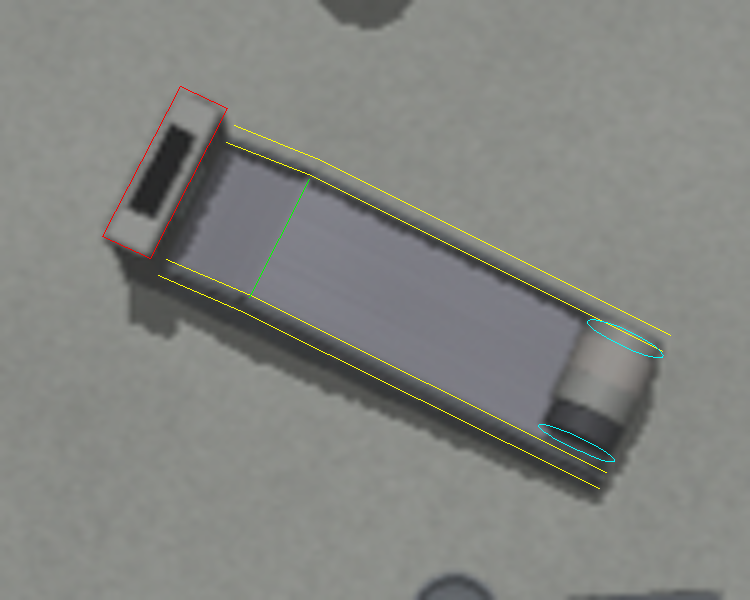

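View pics/ov2_side.png

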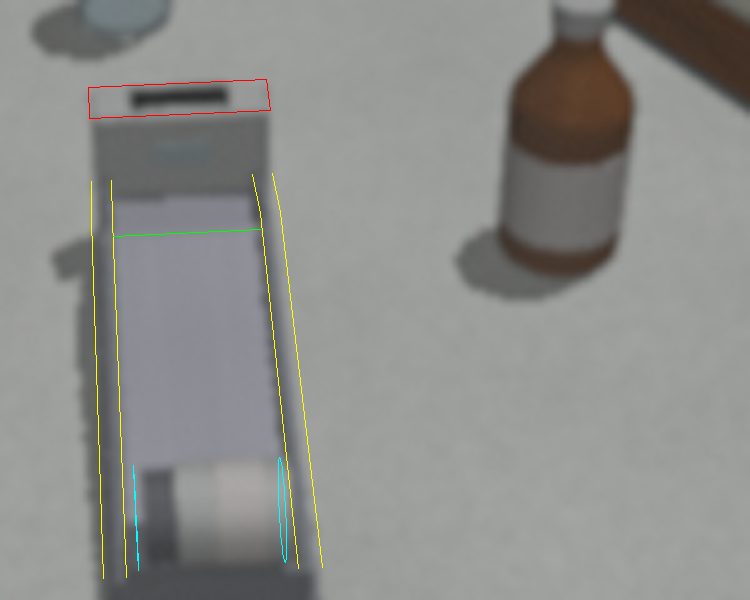

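```bash
cat > h.py <<'E'
from geo import *
from station import *
from scipy.spatial.transform import Rotation as Ro
import cv2
r=np.load("ramp.npy")
def quat(xd):
    xd=np.array([xd[0],xd[1],0.]);xd/=np.linalg.norm(xd);z=np.array([0,0,-1.]);M=np.c_[xd,np.cross(z,xd),z]
    return Ro.from_matrix(M).as_quat(scalar_first=True)
Qa=quat((-np.sin(r[2]),np.cos(r[2])));Qb=quat((np.sin(r[2]),-np.cos(r[2])))
W=lambda x,y,z:ramp2w((x,y,z),r)[0]
E
python3 - <<'E'
from h import *
for n,p in(("top",(257,148)),("side",(349,198))):
    P=onz(n,p,0.01);c,s=np.cos(r[2]),np.sin(r[2]);d=P[:2]-r[:2];print("reagent",P,"ramp",c*d[0]+s*d[1],-s*d[0]+c*d[1])
for q in(Qa,Qb):
    for P in((-.18,-.002,.25),(-.18,-.002,.042),(.06,-.002,.068)):
        print(inverse_kinematics(W(*P),q))
E
```

```text
reagent [0.7680533  0.02679715 0.01      ] ramp 0.11560194973128637 -0.18302362709991443
reagent [0.77995423 0.01240354 0.01      ] ramp 0.10873843460129094 -0.20039315021162754
None
None
None
[-3.25001157e-01  1.58627952e-01  1.87359814e+00 -4.44089210e-16
  1.10936656e+00  1.78597274e-01]
[-3.25001157e-01  4.84072431e-01  2.01946246e+00 -4.44089210e-16
  6.38057767e-01  1.78597274e-01]
[ 9.15727978e-02  5.44511532e-01  1.79535616e+00 -4.44089210e-16
  8.01724959e-01  5.95171229e-01]
```

```bash
python3 - <<'E'
from h import *
movel([.199,.592,.26]); 
command_gripper(.34)
move_pose(W(-.175,-.002,.20),Qb)
movel(W(-.175,-.002,.044))
print(get_time(),get_tcp_pos(),W(-.175,-.002,.044),get_grip_width(),get_ft_force())
for n in("top","side"):
    im=read_camera(n)[:,:,::-1]; x,y=(250,190) if n=="top" else (210,180)
    cv2.imwrite(f"pics/p1{n}.png",cv2.resize(im[y:y+100,x:x+120],None,fx=6,fy=6,interpolation=cv2.INTER_CUBIC))
E
```

```text
5.6083 [ 0.4698629  -0.1405213   0.04463187] [ 0.46926466 -0.14036862  0.044     ] 0.34128914201708443 [0.00709703 0.54124434 0.15584761]
```

View pics/p1top.png

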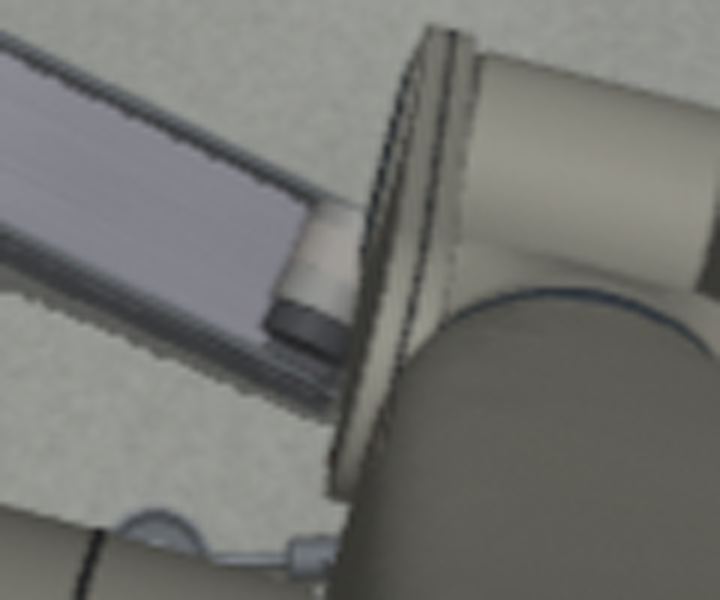

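View pics/p1side.png

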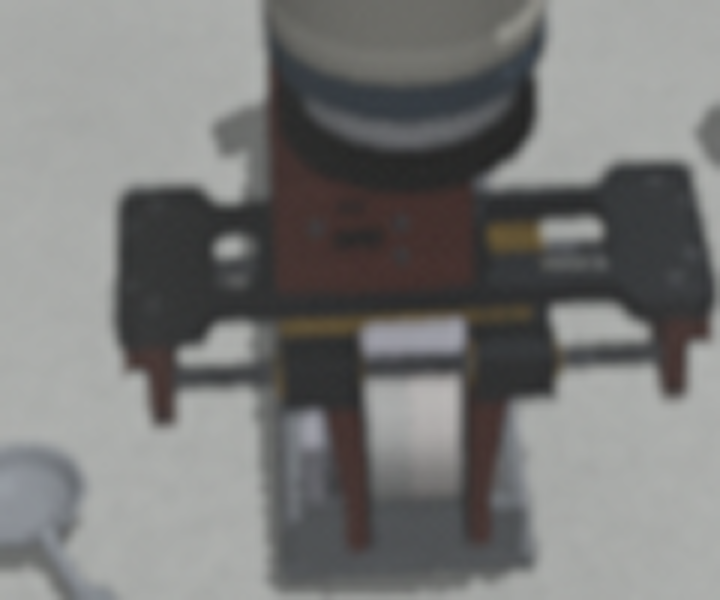

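The fingertips sit behind the jar, astride its middle (side crop columns 360 and 480), with the jar undisturbed. Next I push along the slope in two legs.

```bash
python3 - <<'E'
from h import *
f0=np.array(get_ft_force())
z=lambda x:.043+(x+.147)*np.tan(np.radians(8))
movel(W(-.15,-.002,z(-.15)),v=.04)
for x in(-.10,-.05,-.02):
    movel(W(x,-.002,z(x)),v=.05);print(get_time(),(np.array(get_ft_force())-f0).round(2))
cv2.imwrite("pics/p2.png",cv2.resize(read_camera("side")[150:270,200:340,::-1],None,fx=5,fy=5))
cv2.imwrite("pics/p2t.png",cv2.resize(read_camera("top")[150:270,190:330,::-1],None,fx=5,fy=5))
E
```

```text
7.6417 [-2.28  1.03  7.47]
8.8 [-0.13  1.03 -0.25]
9.5583 [ 0.8   0.88 -0.81]
```

View pics/p2.png

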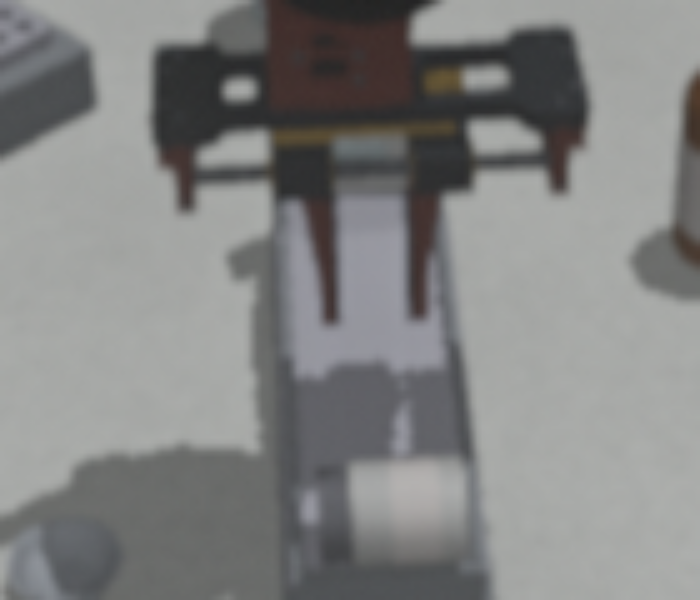

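View pics/p2t.png

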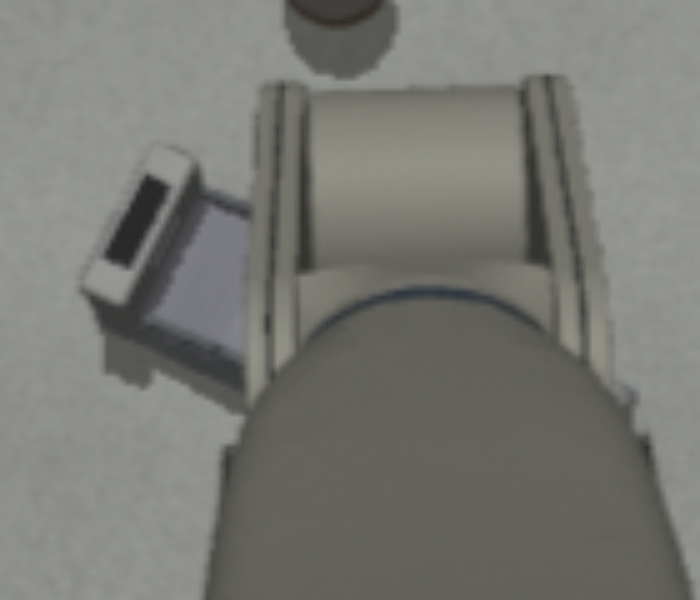

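The fingers rode over the jar. It is still at the foot (side crop (390,510)), so the tips are higher than I assumed. I'll check that first.

```bash
python3 - <<'E'
from h import *
t=np.array(get_tcp_pos());print(t,W(-.02,-.002,.0608),get_ft_force(),get_grip_width())
xd=Ro.from_quat(get_ee_rot(),scalar_first=True).as_matrix();print(xd.round(3))
for g in(-.0195,.0195):
  for dz in(0,.01,.02,.03): print(g,dz,proj("side",t+xd[:,0]*g+[0,0,dz])[0].round(1))
print("jar",proj("side",W(-.115,-.003,.049)))
E
```

```text
[ 0.54382343 -0.00473438  0.06074693] [ 0.54406461 -0.00461161  0.0608    ] [ 0.42030845 -0.56276135 -0.07950592] 0.3390163096446433
[[ 0.876 -0.483 -0.   ]
 [-0.483 -0.876 -0.   ]
 [-0.     0.    -1.   ]]
-0.0195 0 [266.1 219.5]
-0.0195 0.01 [266.  216.1]
-0.0195 0.02 [265.8 212.7]
-0.0195 0.03 [265.7 209.2]
0.0195 0 [283.3 218.6]
0.0195 0.01 [283.2 215.2]
0.0195 0.02 [283.2 211.8]
0.0195 0.03 [283.2 208.3]
jar [[277.77652318 252.19834663]]
```

```bash
python3 - <<'E'
from h import *
hit=movel(W(-.02,-.002,.02),v=.02,until_force=3)
t=get_tcp_pos();print(hit,t,"floor here",.025+.11*np.tan(np.radians(8)),get_ft_force(),get_time())
movel(W(-.02,-.002,.12))
movel(W(-.18,-.002,.12),v=.2)
movel(W(-.18,-.002,.05))
print(get_time(),get_tcp_pos())
cv2.imwrite("pics/p3.png",cv2.resize(read_camera("side")[170:290,200:340,::-1],None,fx=5,fy=5))
E
```

```text
False [ 0.54413761 -0.00461627  0.02007648] floor here 0.04045949181726306 [ 0.14606677  0.68856897 -0.12405246] 11.85
14.2333 [ 0.46727684 -0.14435034  0.05016179]
```

View pics/p3.png

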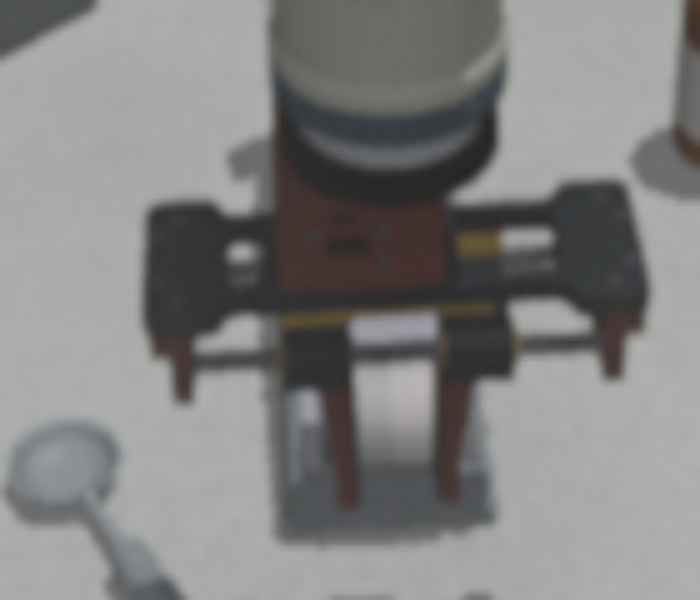

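```bash
python3 - <<'E'
from h import *
movel(W(-.185,-.002,.01),v=.1)
hit=movel(W(-.185,-.002,-.03),v=.03,until_force=3)
t=get_tcp_pos();print(hit,t,get_ft_force(),get_time())
movel(W(-.185,-.002,.03),v=.1);print(get_time())
E
```

```text
True [ 0.46424764 -0.14907118 -0.02315451] [-1.09869003  0.31674742  8.11307211] 15.85
16.5333
```

The bench touch shows that at this opening the real tips are about 22.5 mm above the TCP. I'll correct the height by that much and push again.

```bash
python3 - <<'E'
from h import *
f0=np.array(get_ft_force())
z=lambda x:.042-.0225+(x+.147)*np.tan(np.radians(8))
movel(W(-.165,-.002,z(-.15)),v=.06)
for x in(-.145,-.12,-.09):
    hit=movel(W(x,-.002,z(x)),v=.05,until_force=6);print(hit,get_time(),get_tcp_pos(),(np.array(get_ft_force())-f0).round(2))
    if hit:break
cv2.imwrite("pics/p4.png",cv2.resize(read_camera("side")[150:270,200:340,::-1],None,fx=5,fy=5))
E
```

```text
False 17.6167 [ 0.4838315  -0.1138621   0.01982069] [ 0.06 -0.43  0.17]
False 18.275 [ 0.4958698  -0.09198132  0.02327982] [ 0.05 -0.85 -0.87]
False 19.0333 [ 0.51034576 -0.06574613  0.02746462] [0.44 0.12 0.15]
```

View pics/p4.png

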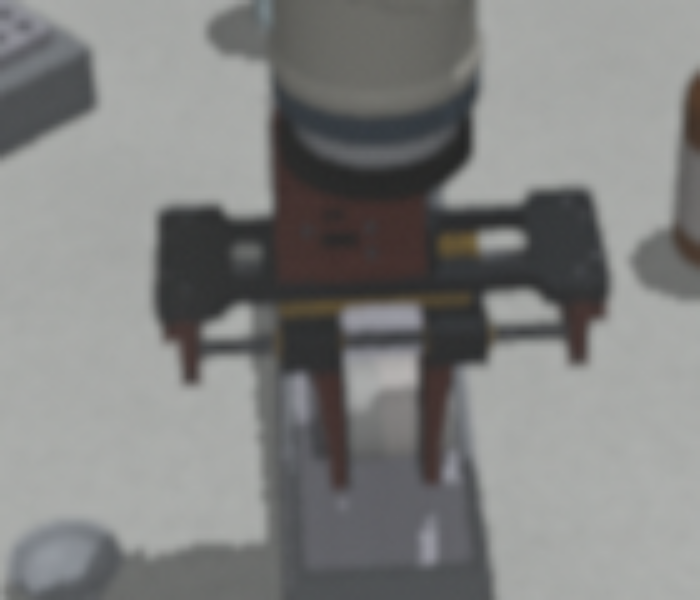

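The jar is now rolling ahead of both fingers. I'll carry on over the ridge.

```bash
python3 - <<'E'
from h import *
f0=np.array(get_ft_force())
z=lambda x:.042-.0225+(min(x,.04)+.147)*np.tan(np.radians(8))
for x in(-.03,.04,.062):
    hit=movel(W(x,-.002,z(x)),v=.06 if x<.04 else .04,until_force=6);print(hit,get_time(),get_tcp_pos(),(np.array(get_ft_force())-f0).round(2))
    if hit:break
cv2.imwrite("pics/p5.png",cv2.resize(read_camera("side")[130:250,200:340,::-1],None,fx=5,fy=5))
cv2.imwrite("pics/p5t.png",cv2.resize(read_camera("top")[150:270,190:330,::-1],None,fx=5,fy=5))
E
```

```text
False 20.2417 [ 0.53915132 -0.01347939  0.03586187] [-0.95  1.48  0.96]
False 22.1583 [0.57293399 0.04785397 0.04569428] [-0.    1.03  1.2 ]
False 22.8583 [0.58356599 0.06734648 0.04570421] [-1.23 -0.16  0.04]
```

View pics/p5.png

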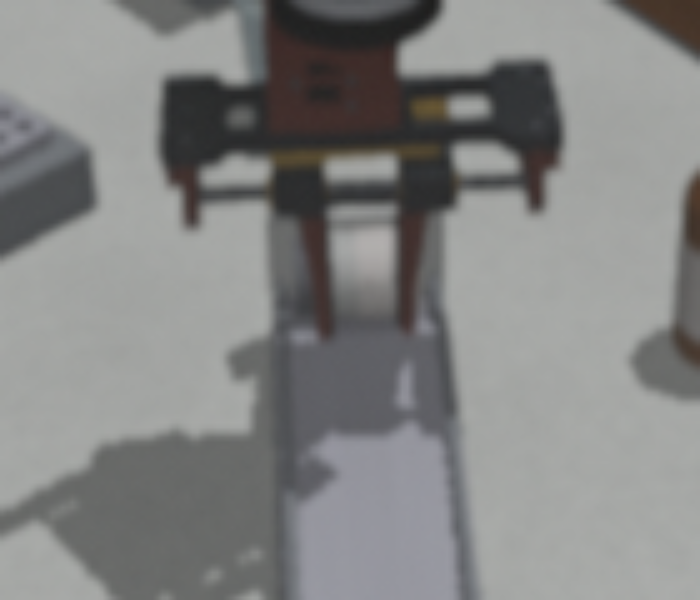

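View pics/p5t.png

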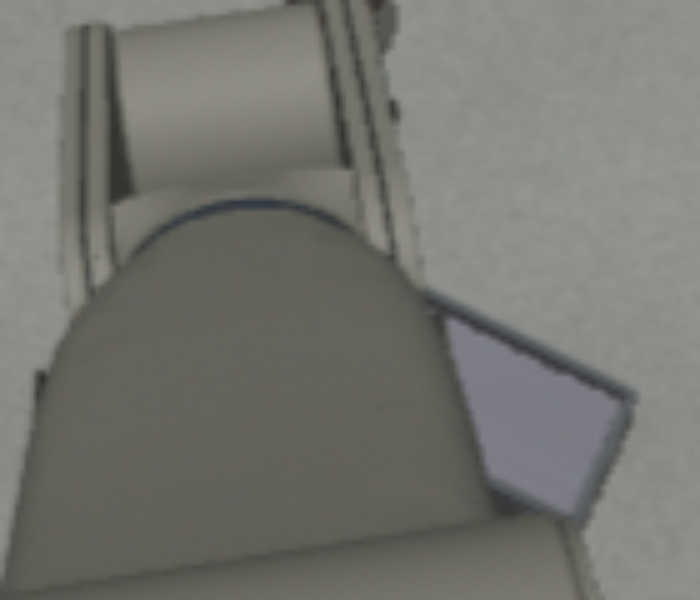

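```bash
python3 - <<'E'
from h import *
z=.0457
print(movel(W(.068,-.002,z),v=.02,until_force=4),get_time())
wait(.3)
movel(W(.0,-.002,z+.01),v=.12)
movel(W(-.05,-.002,.15),v=.25);print(get_time())
cv2.imwrite("pics/p6.png",cv2.resize(read_camera("side")[130:250,200:340,::-1],None,fx=5,fy=5))
cv2.imwrite("pics/p6t.png",cv2.resize(read_camera("top")[150:270,190:330,::-1],None,fx=5,fy=5))
E
```

```text
False 23.4083
25.0083
```

View pics/p6.png

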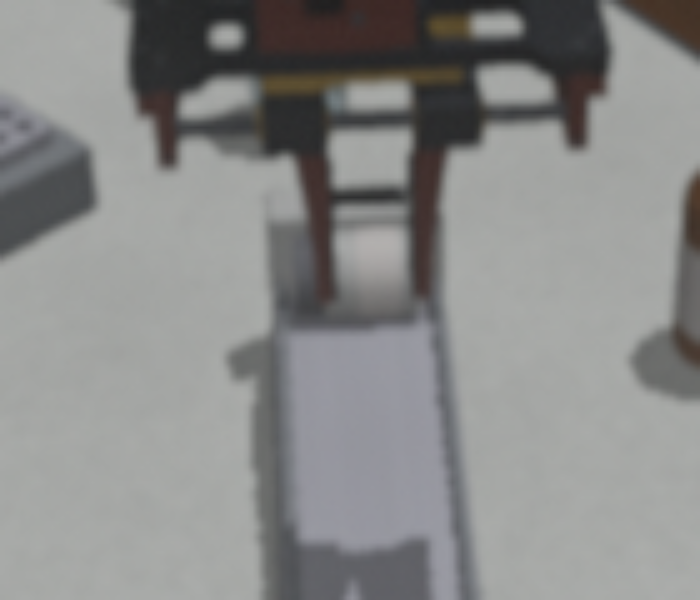

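View pics/p6t.png

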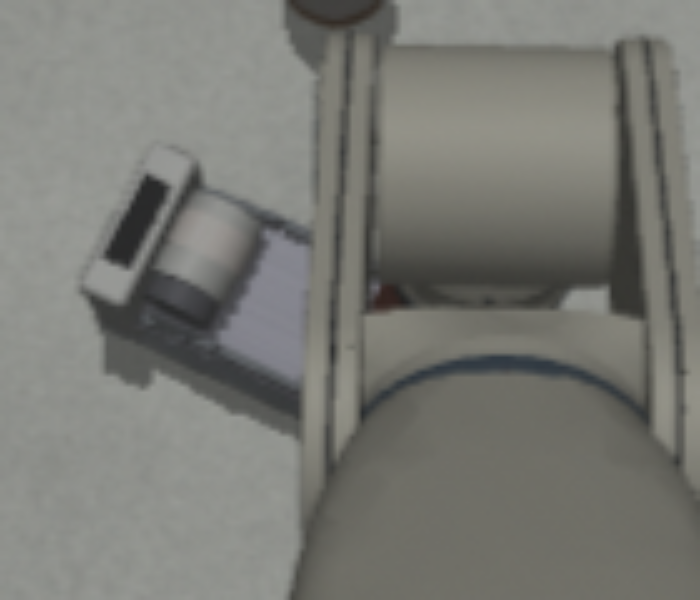

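The jar is seated flat against the stop and square to it (top crop (205,250)). Next is the button.

```bash
python3 - <<'E'
from h import *
b=np.array([.5216,-.3329])
movel(W(-.05,-.002,.2),v=.3)
command_gripper(0.0)
move_pose([*b,.12],Qb);print(get_time(),get_tcp_pos())
movel([*b,.065],v=.15)
hit=movel([*b,.015],v=.025,until_force=10);print(hit,get_tcp_pos(),get_ft_force(),get_time())
wait(.2);print(get_tcp_pos(),get_ft_force())
cv2.imwrite("pics/p7.png",cv2.resize(read_camera("side")[280:380,310:430,::-1],None,fx=6,fy=6))
E
```

```text
27.2333 [ 0.5220148  -0.33202953  0.12036132]
True [ 0.52156989 -0.33289902  0.02783016] [-1.89113157  0.537112    7.51067578] 29.1333
[ 0.52156573 -0.33286806  0.02780394] [-1.25989522  0.54658385  8.09238911]
```

View pics/p7.png

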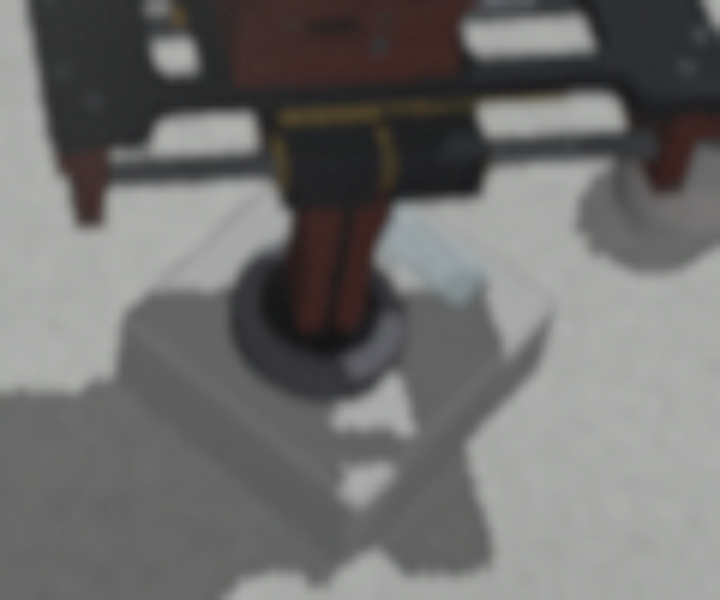

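```bash
python3 - <<'E'
from h import *
b=np.array([.5216,-.3329])
for z in(.0265,.025):
    movel([*b,z],v=.03,until_force=15);wait(.1);print(get_tcp_pos()[2],get_ft_force())
    if get_ft_force()[2]>18:break
wait(.2)
zs=[]
for z in(.028,.030,.032,.034,.036,.038):
    movel([*b,z],v=.03);wait(.1);print(z,get_tcp_pos()[2],get_ft_force()[2])
movel([*b,.1],v=.2);print(get_time())
E
```

```text
0.027725377684904635 [-3.71848379  2.91574776 13.19129378]
0.02747614857820608 [-7.04640545  4.77934225 24.15507967]
0.028 0.02817429839428859 4.374441925427865
0.03 0.029937221230829335 3.2723781541607146
0.032 0.03200831537034579 2.316671689709211
0.034 0.033886104366885605 2.0953449649449514
0.036 0.03591665356148044 0.030565010440832558
0.038 0.038029729578762786 -0.5323822657437787
32.8417
```

The press reached a hard stop (24 N at a TCP height of 27.5 mm), and the spring followed the fingers back up over about 7 mm. I'll do a final visual check with the arm out of the way.

```bash
python3 - <<'E'
from h import *
movel([.45,-.45,.2],v=.25)
s=read_camera("side")[:,:,::-1];t=read_camera("top")[:,:,::-1]
cv2.imwrite("pics/f_s.png",s);
im=t[150:270,180:320].copy();o=(180,150)
im=cv2.resize(im,None,fx=5,fy=5,interpolation=cv2.INTER_CUBIC)
a=np.linspace(0,6.3,40)
for y in(.028,-.034):
    q=proj("top",ramp2w(np.c_[.103+.022*np.cos(a),0*a+y,.069+.022*np.sin(a)],r));cv2.polylines(im,[((q-o+.5)*5-.5).astype(int).reshape(-1,1,2)],False,(0,255,0),1)
cv2.imwrite("pics/f_t.png",im);print(get_time())
E
```

```text
33.775
```

View pics/f_s.png

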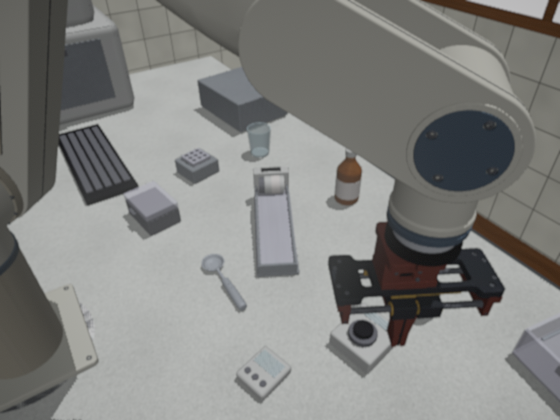

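View pics/f_t.png

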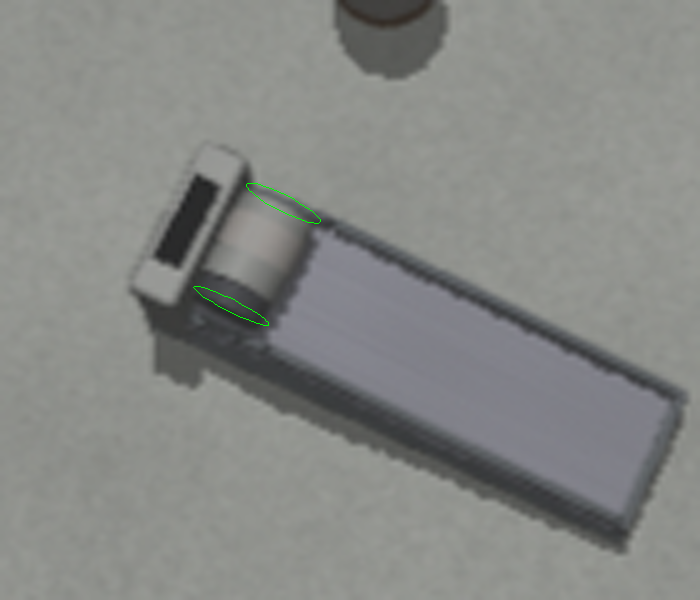

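The jar lies against the stop, square to it and within about 2 mm of the predicted seat. In the side view the button is up at (363,330) and the scoop, timer, reagent and beaker are unmoved. I'm handing in.

```bash
python3 - <<'E'
from station import *
job_done();print(get_time())
E
```

```text
the job is handed in; nothing more can be done
the job is handed in; nothing more can be done
```

I pushed the jar up the slope and over the ridge into the dip, then pressed the start button and released it. The job was handed in soon after 33.8 s on the robot's clock. The hand-in gives no verdict.

**Last checks:**
- **Jar:** the final top view shows it against the end stop and square to it. It sits within about 2 mm of the predicted seat, by eye against the overlay.
- **Button:** the press reached a hard stop, with force rising to 24 N at about 27.5 mm TCP height. The spring then followed the fingers back up over about 7 mm to zero force, and the final picture shows the button up.
- **Bystanders:** the scoop, timer, reagent bottle and beaker look unmoved in the final side view. The spare jar was mostly hidden behind the gripper there, so I did not confirm it.

**What went wrong:**
- **First push failed:** at the opening I used, the real fingertips were about 22.5 mm above the TCP, so they slid over the jar. I read about 7.5 N upward at the end of that leg. The jar stayed at the foot.
- **Fix:** I measured the tip height by touching the gutter floor (no contact) and then the bench, corrected for it, and the second push was light throughout.
- **Disagreement:** the side and top cameras differed by about 4 mm on the gutter's position, so I used a joint fit of both.

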